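# Stamp the top badge card with the red stamp from the sloping rack

### The job

Take the red self-inking stamp out of the sloping rack, stand it upright and square in the middle of the blue box printed on the top card of the stack, and press its cap firmly all the way down for a moment, without ramming it and without printing anywhere else on the card. Then put it back in its own compartment, standing flat on the sloping floor as before. Leave the other stamps, the cup, the bottle and the badges where they are.

Things in the scene. Friction and masses are not known exactly. Their poses are not given: they have to be found in the camera images.
- red_stamp: self-inking stamp: black frame with a foot 38 mm (its x) by 50 mm (its y) and 22 mm high, and over it a red box-shaped cap, 40 mm (x) by 50 mm (y), from 38 to 95 mm above the foot. 95 mm tall, about 155 g. Origin: centre of the foot's underside; z up its axis. The same after half a turn about z
- red_top (a point): centre of the top of the red stamp's cap, 95 mm above the foot's underside while the cap is up
- red_cap (a joint): travel of the red stamp's cap, m: 0 up, 0.014 home. The cap is the handle: pushed 14 mm down towards the foot against a spring (4 N to start, 12.6 N when home) it prints, and it springs up again when let go
- rack: plywood stamp rack, 260 mm wide (y), 4 compartments 64 mm apart (middles at y = -96, -32, 32, 96 mm), 60 mm wide inside. Its floor slopes 25 degrees, rising to the rack's +x, so the stamps standing square on it lean 25 degrees to -x (towards the robot). Which stamp is where varies. Origin: middle, on the table, 40 mm to +x of the floor's low edge; x up-slope, z up
- rack_floor (a point): middle of the low front edge of the sloping floor, 30 mm above the table. Square to the floor: dividers 45 mm high and 4 mm thick, front lip 22 mm, rear wall 25 mm; lip to rear wall 72 mm along the slope. Stamps stand within 3 mm of the lip. Neighbouring caps are only 14 mm apart: fingers fit only before (-x) and behind (+x) a cap, above lip and rear wall
- card_tray: grey tray 117 mm (x) by 160 mm (y), floor 4 mm thick, 26 mm walls on its +x and -y sides only, with a stack of white cards 105 mm (x) by 148 mm (y). The top card lies anywhere from 8 to 34 mm above the table: the height is not given and must be felt or seen. Pressing does not sink the stack. Origin: centre of the underside; z up
- print_box (a point): point on the tray's floor (4 mm above the table) straight below the middle of the blue outlined box printed on the top card. The box is 46 mm along the tray's x and 60 mm along its y inside the line, so the stamp's foot fits with its y along the tray's y, either way round
- paper_cup: white paper cup, 80 mm across the rim, 95 mm high, light, bystander. Origin: centre of its underside
- ink_bottle: small blue bottle with a black cap, 38 mm across, 85 mm high, bystander. Origin: centre of its underside
- badge_a: pale finished badge, disc 58 mm across and 10 mm thick lying on the table, bystander. Origin: centre of its underside
- badge_b: blue finished badge, disc 58 mm across and 10 mm thick lying on the table, bystander. Origin: centre of its underside
- blue_stamp: same kind of stamp as the red one, same sizes, with a blue cap; bystander, stays in the rack. Origin: centre of the foot's underside, z up its axis
- green_stamp: same kind of stamp as the red one, same sizes, with a green cap; bystander, stays in the rack. Origin: centre of the foot's underside, z up its axis
- yellow_stamp: same kind of stamp as the red one, same sizes, with a yellow cap; bystander, stays in the rack. Origin: centre of the foot's underside, z up its axis
Things that resemble listed ones, but are neither listed nor needed, are in the scene too. What is shaped like the red_stamp but purple is not meant.

How it is judged:
By the outcome, as a careful person would: the job done as asked, in the order asked, and still so for the second after the job is handed in, with the robot touching nothing.
It also fails if it takes over 51 s, if anything falls off the work surface, if the arm or the gripper's body presses on something with over 40 N, if the wrist force passes 120 N, or if a joint passes its speed limit or range.

### The arm

A 6-joint arm with a two-finger parallel gripper is mounted at the origin on the work surface. World frame = base frame: x ahead of the robot, y to its left, z up, the work surface at z = 0. Lengths are in mm, angles in rad, forces in N, time in s.
With the tool pointing down it reaches from about 275 to 1000 mm from the base axis. Payload 8.4 kg.
Tool frame: the origin (TCP) lies at the very end of the fingers, on their centre line; the grasp point (between the pads) lies 19 mm behind it; z points along the fingers, x is the direction in which the jaws open and shut, and the axes are right-handed (so a half turn about z gives the same grasp; the last joint's range is limited). The gripper opens to 85 mm and grips with 20 to 120 N. Pads are 22 mm wide; open, the fingers measure 114 mm over their backs; the gripper's body (76 mm by 85 mm) begins 54 mm behind the grasp point. The pads swing forward as they close: fully open they stand 13 mm farther back than shut.
Start: joints at [-1.182, 0.353, 1.633, -0, 1.155, -0.002], TCP at [238.079, -577.881, 231.281] pointing down, gripper open.
Joint ranges: [-2.63, 2.63], [-0.92, 2.1], [0.06, 2.66], [-1.3, 4.44], [0, 2.69], [-3.02, 3.02]. Speed limits (rad/s): [2.22, 2.22, 2.79, 3.14, 3.14, 3.14].

### API

Orientations are given as [roll, pitch, yaw] about the fixed x, y, z axes, in that order (R = Rz(yaw) Ry(pitch) Rx(roll)).
In Python, from rig import sense, grab_frame, calibration, sign_off gives the robot as it stands.
- The arm moves only by the tool servo_tool, never from a script. Its argument "series" is one flat list of numbers, 4 for each row, row after row: the shift along the world's x, y, z in m, then the turn about the world's z in degrees. In form: [x, y, z, yaw, x, y, z, yaw, ...]. A call has 1 to 8 rows; each row shifts and turns the commanded pose from where the row before left it; what a row does not reach is not made up. A row lasts 1/12 s, in which the tool goes at most 41.7 mm and 7.16 degrees, less where a joint would pass 70% of its speed; a pose out of reach is approached as far as the arm can. A call is refused whole if a number of a shift passes 0.0417 or a number of a turn 7.16, either way. A call with a gripper value outside its range is refused whole. "gripper" is the finger opening in m, from 0 to 0.0854, set as the call begins (left out, the last holds). The fingers move at their own pace and stop on an object; "newtons" is the grip in N (left out, the last holds). Time passes only in rows, so rows that do not move let the fingers close. It gives the time, the measured TCP pose, the force and the opening at its end, in the units of the state.
- sense(): the state, without advancing time (a new reading comes with each control period).
- grab_frame(name): name is "side" or "top" or "wrist"; returns the picture (400x640x3 uint8, blue, green, red); there is no depth.
- calibration(name): a dict with "fx", "fy", "cx", "cy" (pixels), "rvec" (rotation vector, rad) and "tvec" (3), from world to camera coordinates, as OpenCV has them. Camera axes: x right, y down, z forward; pixel columns grow to the right and rows downward; lengths in mm; the calibration is good to about 2 mm. A picture is of the moment at which its call begins: read the wrist's pose just before it. calibration takes no time and is no camera call; for the wrist camera it gives the pose at the moment of the call.
- sign_off(): hands the job in, once; it reports no verdict.
The state is a dict: "clock": time; "qpos": joint angles; "qvel": joint speeds; "joint_efforts": joint torques, N m; "eef_pos": TCP position; "tcp_rot": TCP orientation; "contact_force": force on the tool from outside, world axes, zero at the start; "wrist_torque": the same for the moment, N m; "opening": opening from 0.0 (shut) to 1.0 (fully open).
Only numpy, scipy, OpenCV 4.12 (cv2) and the standard library are available. Lean on these libraries where they do the work, as an engineer would, in place of code of your own. Each camera call takes 0.05 s, during which the arm holds its last target. There are 200 camera calls.

## Working session

There is one attempt and no reset: what is moved stays moved. The work goes in short steps, Python scripts to look and compute and a tool call to move; the robot and the scene stay as the last step left them, time stands still between calls to the robot, and variables do not carry over. Pictures are saved under pics/ and viewed, about 8 in all and at most 12, crops included, and the job is handed in when it is done.

Besides the shell and the picture viewer there is one more tool, called after "Emit:" in YAML: its name, and indented under it one key for each argument. servo_tool: Moves the arm, as the interface text tells. Its arguments: {"type":"object","properties":{"series":{"type":"array"},"gripper":{"type":"number"},"newtons":{"type":"number"}},"required":["series"]}

```bash
mkdir -p pics; ls
python3 - <<'E'
from rig import *
import cv2,numpy as np
s=sense();print({k:np.round(v,3).tolist() for k,v in s.items()})
for n in ["side","top"]:
    f=grab_frame(n);cv2.imwrite(f"pics/{n}0.png",f)
    c=calibration(n);print(n,c)
    R=cv2.Rodrigues(np.array(c["rvec"],float))[0];print("cam pos",-R.T@np.array(c["tvec"]).ravel(), "fwd",R[2])
E
```

```text
pics
{'clock': 0.0, 'qpos': [-1.182, 0.354, 1.634, -0.0, 1.155, -0.002], 'qvel': [-0.001, -0.0, -0.001, 0.001, 0.001, -0.001], 'joint_efforts': [-0.002, -60.525, -34.207, -0.0, 0.009, 0.0], 'eef_pos': [237.882, -577.44, 230.56], 'tcp_rot': [3.142, 0.001, -1.18], 'contact_force': [-0.822, -0.059, 0.02], 'wrist_torque': [-0.055, -0.055, -0.017], 'opening': 1.003}
side {'fx': 442.1554661597238, 'fy': 442.1554661597238, 'cx': 320.0820130162382, 'cy': 205.03755093632026, 'rvec': array([ 2.47538718, -0.34142583,  0.10763534]), 'tvec': array([-590.74558766,  161.43181944, 1124.31795805])}
cam pos [ 426.09042855 -688.00538046  992.08215165] fwd [ 0.15831394  0.58082135 -0.79848811]
top {'fx': 477.17440155949197, 'fy': 477.17440155949197, 'cx': 319.23300128017365, 'cy': 186.89467498531522, 'rvec': array([ 2.16018465, -2.10131073,  0.22291714]), 'tvec': array([ -42.98809707,  590.47489763, 1245.85368707])}
cam pos [ 346.41766077   -4.73838448 1335.15255414] fwd [ 0.18815428 -0.01683365 -0.98199521]
```

View pics/top0.png

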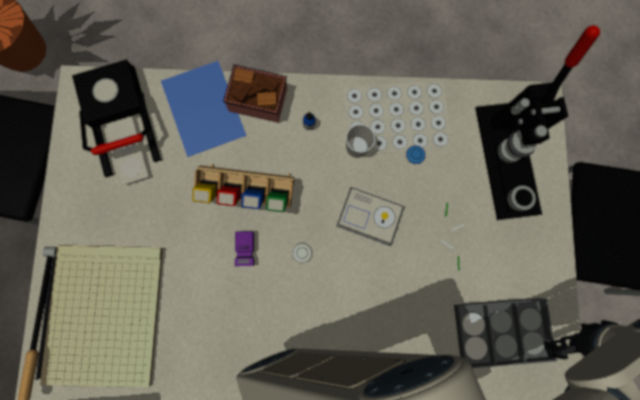

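View pics/side0.png

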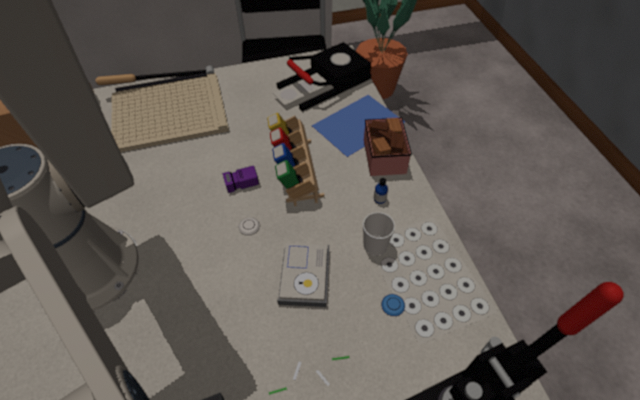

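The top view shows the rack near (243,190) with the red stamp second from the left at (228,197). The tray is at (370,215), with the blue box on its left part at (355,215). I'll get rough positions from these, then check with the wrist camera up close.

```bash
cat > h.py <<'E'
from rig import *
import cv2,numpy as np
def cal(n):
    c=calibration(n);K=np.array([[c["fx"],0,c["cx"]],[0,c["fy"],c["cy"]],[0,0,1]])
    R=cv2.Rodrigues(np.array(c["rvec"],float))[0];t=np.array(c["tvec"],float).ravel();return K,R,t
def ray(C,uv):
    K,R,t=C;d=R.T@np.linalg.solve(K,[uv[0],uv[1],1.]);return -R.T@t,d/np.linalg.norm(d)
def onz(C,uv,z):
    o,d=ray(C,uv);return o+d*(z-o[2])/d[2]
def tri(C1,p1,C2,p2):
    o1,d1=ray(C1,p1);o2,d2=ray(C2,p2)
    s=np.linalg.lstsq(np.c_[d1,-d2],o2-o1,rcond=None)[0];a=o1+s[0]*d1;b=o2+s[1]*d2
    return (a+b)/2,np.linalg.norm(a-b)
def proj(C,P):
    K,R,t=C;q=K@(R@np.asarray(P,float)+t);return q[:2]/q[2]
E
python3 - <<'E'
from h import *
T,S=cal("top"),cal("side")
for nm,a,b in [("tray TL",(349,188),(288,243)),("box",(355,215),(298,257)),("logo",(384,215),(306,283))]:
    print(nm,np.round(onz(T,a,25)),np.round(onz(S,b,25)),tri(T,a,S,b))
for nm,p,z in [("red",(228,197),110),("yellow",(203,192),110),("green",(278,201),110),("rackL",(197,167),70),("rackR",(296,177),70)]: print(nm,np.round(onz(T,p,z)))
for n in("top","side"):
    f=cv2.imread(f"pics/{n}0.png");h=cv2.cvtColor(f,cv2.COLOR_BGR2HSV)
    for c,(lo,hi) in dict(red=((0,150,90),(6,255,255)),blue=((108,120,60),(125,255,255)),green=((60,100,50),(85,255,255)),yel=((20,150,100),(30,255,255))).items():
        m=cv2.inRange(h,lo,hi);k,l,st,ce=cv2.connectedComponentsWithStats(m)
        print(n,c,[(st[i].tolist(),np.round(ce[i],1).tolist()) for i in range(1,k) if 40<st[i][4]<900])
c=calibration("wrist");K,R,t=cal("wrist");print(c["fx"],-R.T@t,R)
s=sense();print(s["eef_pos"],s["tcp_rot"])
E
```

```text
tray TL [ 597. -111.   25.] [505. -80.  25.] (array([ 541.6104492 , -110.89504606,   91.67695281]), np.float64(84.29930496689623))
box [ 521. -128.   25.] [ 520. -127.   25.] (array([ 520.52029686, -128.10936754,   26.76196645]), np.float64(0.8359914336880708))
logo [ 523. -209.   25.] [ 522. -203.   25.] (array([ 521.37682899, -207.34603749,   34.53554663]), np.float64(1.5897251067796345))
red [547. 210. 110.]
yellow [559. 275. 110.]
green [541.  80. 110.]
rackL [634. 306.  70.]
rackR [614.  37.  70.]
top red [([586, 26, 14, 13, 144], [592.5, 31.6]), ([91, 134, 51, 20, 376], [116.1, 143.9]), ([217, 189, 19, 16, 91], [227.0, 194.2])]
top blue [([304, 116, 11, 10, 63], [308.5, 121.2]), ([241, 192, 20, 16, 96], [252.4, 196.1])]
top green [([268, 193, 18, 18, 88], [278.1, 198.5])]
top yel [([193, 186, 18, 17, 77], [203.9, 191.0])]
side red [([287, 59, 26, 23, 156], [299.5, 70.9]), ([272, 128, 12, 16, 46], [279.1, 136.7]), ([601, 282, 22, 20, 327], [611.6, 291.2])]
side blue [([275, 144, 13, 17, 67], [282.7, 153.4]), ([376, 184, 11, 10, 71], [380.6, 188.9])]
side green [([368, 0, 28, 18, 195], [381.0, 5.5]), ([397, 0, 11, 16, 43], [402.4, 5.6]), ([278, 160, 16, 20, 92], [286.6, 170.6])]
side yel []
320.6592842233526 [ 305.99402901 -549.00842052  373.29616009] [[ 0.38049305 -0.92478259 -0.00148155]
 [-0.8850754  -0.36461937  0.28929959]
 [-0.26807942 -0.1087652  -0.95723746]]
[ 237.9187198  -577.47936691  230.60881404] [-3.14156943e+00  1.28750712e-03 -1.18001039e+00]
```

Emit:
servo_tool:
  series: [0.0175,0.03,0,3.2,0.0175,0.03,0,3.2,0.0175,0.03,0,3.2,0.0175,0.03,0,3.2,0.0175,0.03,0,3.2,0.0175,0.03,0,3.2,0.0175,0.03,0,3.2,0.0175,0.03,0,3.2]

```text
clock: 0.77
eef_pos: [378.4, -336.2, 231.1]
tcp_rot: [-3.142, 0.0, -0.731]
contact_force: [2.1, -0.3, -0.5]
opening: 0.996
```

Emit:
servo_tool:
  series: [0.0175,0.03,0,3.2,0.0175,0.03,0,3.2,0.0175,0.03,0,3.2,0.0175,0.03,0,3.2,0.0175,0.03,-0.02,3.2,0.0175,0.03,-0.02,3.2,0.0175,0.03,-0.02,3.2,0,0,0,0]

```text
clock: 1.43
eef_pos: [500.8, -123.1, 167.9]
tcp_rot: [-3.14, 0.004, -0.336]
contact_force: [-0.1, -1.2, 0.1]
opening: 1.001
```

Run:
```python
from h import *
s=sense();print(s["clock"],s["eef_pos"],s["tcp_rot"])
c=calibration("wrist");f=grab_frame("wrist");cv2.imwrite("pics/w1.png",f)
np.savez("w1.npz",**c)
```

```text
1.4333 [ 500.80406844 -123.10000822  167.85103534] [-3.14037078  0.00432955 -0.33597825]
```

View pics/w1.png

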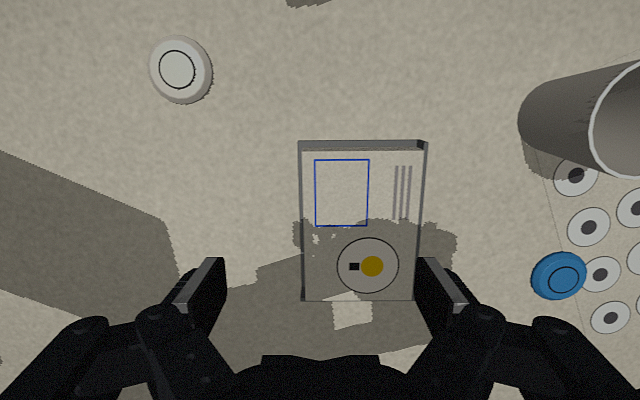

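Wrist view: the blue box corners are near (314,160), (369,159), (370,226) and (315,227). The image of the tray is square to the camera, and the stack edges are at rows 150 and 300.

```bash
cat >> h.py <<'E'
def calz(fn):
    c=np.load(fn);K=np.array([[c["fx"],0,c["cx"]],[0,c["fy"],c["cy"]],[0,0,1]],float)
    return K,cv2.Rodrigues(c["rvec"].astype(float))[0],c["tvec"].astype(float).ravel()
def bluebox(f,C,lo=(110,90,40)):
    h=cv2.cvtColor(f,cv2.COLOR_BGR2HSV);m=cv2.inRange(h,lo,(130,255,255))
    k,l,st,ce=cv2.connectedComponentsWithStats(m)
    ok=[i for i in range(1,k) if st[i][4]>60];print([st[i].tolist() for i in ok])
    i=min(ok,key=lambda i:st[i][4]/(st[i][2]*st[i][3]))
    cn,_=cv2.findContours((l==i).astype(np.uint8),cv2.RETR_CCOMP,cv2.CHAIN_APPROX_NONE)
    cn=sorted(cn,key=cv2.contourArea)[-2:]
    for c in cn:
        b=cv2.boxPoints(cv2.minAreaRect(c));print(b.round(1).tolist())
    for z in (8,14,20,26,32):
        r=[]
        for c in cn:
            P=np.array([onz(C,q,z)[:2] for q in c.reshape(-1,2)],np.float32);r.append(cv2.minAreaRect(P))
        print(z,[(np.round(x[0],1).tolist(),np.round(x[1],1).tolist(),round(x[2],1)) for x in r])
E
python3 - <<'E'
from h import *
C=calz("w1.npz");f=cv2.imread("pics/w1.png");bluebox(f,C)
for z in(8,20,32):
    print(z,[np.round(onz(C,p,z)).tolist() for p in [(302,151),(423,151),(413,301),(304,301)]])
E
```

```text
[[314, 159, 56, 68, 395]]
[[314.0, 225.0], [314.0, 160.0], [368.0, 160.0], [368.0, 225.0]]
[[314.0, 159.0], [369.0, 159.0], [369.0, 226.0], [314.0, 226.0]]
8 [([516.3, -137.8], [66.3, 52.0], 71.3), ([516.4, -137.9], [67.9, 53.0], 70.8)]
14 [([516.5, -136.1], [65.0, 51.0], 71.3), ([516.6, -136.2], [66.5, 52.0], 70.8)]
20 [([516.7, -134.5], [63.7, 49.9], 71.3), ([516.8, -134.6], [65.2, 50.9], 70.8)]
26 [([516.8, -132.8], [62.3, 48.9], 71.3), ([517.0, -132.9], [63.8, 49.9], 70.8)]
32 [([517.0, -131.1], [61.0, 47.9], 71.3), ([517.1, -131.2], [62.5, 48.8], 70.8)]
8 [[495.0, -86.0, 8.0], [602.0, -124.0, 8.0], [552.0, -278.0, 8.0], [440.0, -240.0, 8.0]]
20 [[496.0, -85.0, 20.0], [599.0, -121.0, 20.0], [551.0, -270.0, 20.0], [444.0, -232.0, 20.0]]
32 [[497.0, -84.0, 32.0], [596.0, -118.0, 32.0], [550.0, -261.0, 32.0], [447.0, -225.0, 32.0]]
```

Emit:
servo_tool:
  series: [0,0.025,0.01,0,0,0.03,0.01,0,0,0,0,0,0,0,0,0]

```text
clock: 1.82
eef_pos: [500.8, -72.8, 192.2]
tcp_rot: [3.142, -0.002, -0.341]
contact_force: [-0.6, -0.3, 0.3]
opening: 1.001
```

Run:
```python
from h import *
s=sense();print(s["clock"],s["eef_pos"],s["qvel"])
c=calibration("wrist");f=grab_frame("wrist");cv2.imwrite("pics/w2.png",f);np.savez("w2.npz",**c)
C2=calz("w2.npz");bluebox(f,C2)
```

```text
1.8167 [500.80335319 -72.81772499 192.24393995] [-0.03062732  0.01305989  0.00377027 -0.00788154 -0.0108783  -0.01552279]
[[331, 202, 49, 59, 293]]
[[331.0, 259.0], [331.0, 203.0], [379.0, 203.0], [379.0, 259.0]]
[[331.0, 202.0], [379.0, 202.0], [379.0, 260.0], [331.0, 260.0]]
8 [([516.6, -141.3], [66.5, 51.7], 71.0), ([516.8, -141.5], [68.3, 52.2], 71.0)]
14 [([516.7, -138.8], [65.3, 50.8], 71.0), ([516.9, -138.9], [67.1, 51.3], 71.0)]
20 [([516.9, -136.2], [64.0, 49.8], 71.0), ([517.1, -136.4], [65.8, 50.3], 71.0)]
26 [([517.0, -133.7], [62.8, 48.9], 71.0), ([517.2, -133.8], [64.6, 49.3], 71.0)]
32 [([517.2, -131.2], [61.6, 47.9], 71.0), ([517.4, -131.3], [63.3, 48.4], 71.0)]
```

Emit:
servo_tool:
  series: [0.007,0.037,0.01,2.0,0.007,0.037,0.01,2.0,0.007,0.037,0.01,2,0.007,0.037,0.01,2,0.007,0.037,0,2,0.007,0.037,0,2,0.005,0.037,0,2,0,0.015,0,0]

```text
clock: 2.53
eef_pos: [548.8, 203.5, 231.2]
tcp_rot: [-3.14, -0.001, -0.096]
contact_force: [-0.8, 0.5, -1.1]
opening: 0.997
```

Emit:
servo_tool:
  series: [0,0,0,0,0,0,0,0]

```text
clock: 2.7
eef_pos: [547.5, 200.2, 230.8]
tcp_rot: [3.14, 0.001, -0.098]
contact_force: [-0.8, -0.4, -0.0]
opening: 0.998
```

Run:
```python
from h import *
s=sense();print(s["clock"],s["eef_pos"],s["tcp_rot"],s["qvel"])
c=calibration("wrist");f=grab_frame("wrist");cv2.imwrite("pics/w3.png",f);np.savez("w3.npz",**c)
```

```text
2.7 [547.5162467  200.20047646 230.77798161] [ 3.14046981e+00  7.59471650e-04 -9.78731069e-02] [-0.0273254  -0.01083157  0.01536621 -0.00329992  0.00143693 -0.00595055]
```

View pics/w3.png

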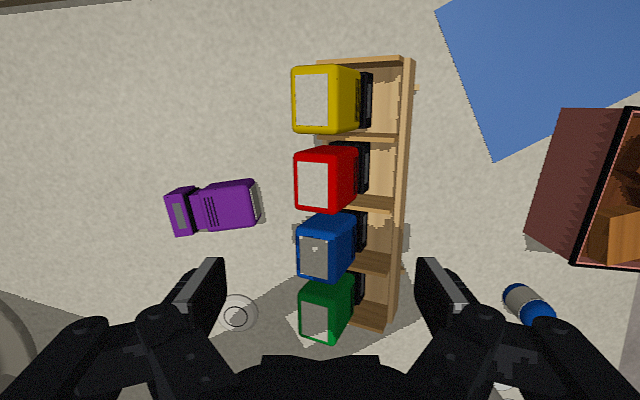

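Wrist view: the stamp order from image top is yellow, red, blue, green. The red cap's top face spans about cols 295–332 and rows 147–213.

```bash
python3 - <<'E'
from h import *
C=calz("w3.npz");f=cv2.imread("pics/w3.png");h=cv2.cvtColor(f,cv2.COLOR_BGR2HSV)
cam=-C[1].T@C[2];print("cam",cam)
for c,(lo,hi) in dict(yel=((22,150,60),(32,255,255)),red=((0,150,60),(8,255,255)),blue=((105,130,60),(125,255,255)),green=((60,120,40),(85,255,255))).items():
    m=cv2.inRange(h,lo,hi);m[:,:285]=0;m[:,372:]=0;m[:55]=0
    k,l,st,ce=cv2.connectedComponentsWithStats(m);i=1+np.argmax(st[1:,4])
    cn=cv2.findContours((l==i).astype(np.uint8),cv2.RETR_EXTERNAL,cv2.CHAIN_APPROX_NONE)[0][0]
    p=cv2.approxPolyDP(cv2.convexHull(cn),2.5,True).reshape(-1,2)
    print(c,st[i].tolist(),p.tolist())
    # left edge fit
    q=[]
    for r in range(st[i][1]+10,st[i][1]+st[i][3]-10):
        x=np.where(l[r]==i)[0]; q.append((x[0],r))
    q=np.array(q);ctr=(np.median(q[:,0]),st[i][1]+st[i][3]/2)
    print("  front-top edge mid on z=116:",onz(C,ctr,116).round(1), "ends",[onz(C,q[j],116).round(1).tolist() for j in (0,-1)])
for a,b,z in [((401,60),(382,330),83),((414,60),(394,330),83)]: 
    A,B=onz(C,a,z),onz(C,b,z);print("rear wall",A.round(1),B.round(1),np.degrees(np.arctan2(-(A-B)[0],(A-B)[1])))
print(proj(C,[547.5,200.2,230.8]))
E
python3 -c "
import cv2;f=cv2.imread('pics/w3.png')[40:340,260:430];cv2.imwrite('pics/w3c.png',cv2.resize(f,None,fx=2,fy=2,interpolation=cv2.INTER_CUBIC))"
```

```text
cam [554.65514293 274.2886378  373.34979902]
yel [291, 63, 70, 72, 2794] [[359, 72], [357, 128], [334, 134], [298, 133], [293, 130], [293, 67], [332, 63]]
  front-top edge mid on z=116: [532.8 280.3 116. ] ends [[535.1, 298.6, 116.0], [531.3, 261.7, 116.0]]
red [293, 145, 66, 70, 2355] [[355, 147], [358, 155], [354, 199], [332, 214], [296, 208], [294, 154], [321, 145]]
  front-top edge mid on z=116: [527.4 217.1 116. ] ends [[529.9, 237.5, 116.0], [525.7, 196.5, 116.0]]
blue [296, 212, 61, 73, 2385] [[354, 215], [354, 258], [336, 282], [330, 284], [299, 276], [297, 227], [317, 213]]
  front-top edge mid on z=116: [522.5 155.7 116. ] ends [[530.6, 179.8, 116.0], [519.5, 130.7, 116.0]]
green [298, 272, 57, 74, 2070] [[352, 274], [350, 317], [335, 343], [329, 345], [302, 336], [298, 319], [299, 291], [311, 280], [345, 272]]
  front-top edge mid on z=116: [516.6  94.2 116. ] ends [[528.5, 121.6, 116.0], [515.5, 65.1, 116.0]]
rear wall [625.2 302.8  83. ] [598.1  36.1  83. ] -5.807537985685076
rear wall [636.  301.7  83. ] [610.9  34.9  83. ] -5.363505912159997
[320.48954667 262.03263611]
```

View pics/w3c.png

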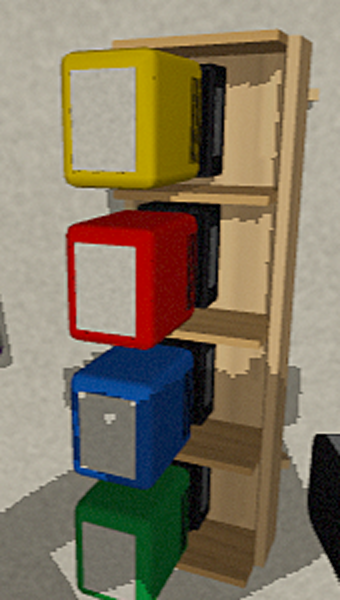

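Run:
```python
from h import *
C=calz("w3.npz");f=cv2.imread("pics/w3.png");h=cv2.cvtColor(f,cv2.COLOR_BGR2HSV)
m=cv2.inRange(h,(0,0,60),(180,60,255))
P=[]
for nm,(u,v) in dict(yel=(312,100),red=(313,178)).items():
    w=np.zeros_like(m);w[v-32:v+32,u-19:u+19]=m[v-32:v+32,u-19:u+19]
    k,l,st,ce=cv2.connectedComponentsWithStats(w);i=l[v,u];c=ce[i]
    cn=cv2.findContours((l==i).astype(np.uint8),cv2.RETR_EXTERNAL,cv2.CHAIN_APPROX_NONE)[0][0]
    p=onz(C,c,124.5);P.append(p);print(nm,st[i],c,p,"box",cv2.boxPoints(cv2.minAreaRect(cn)).tolist())
d=P[0]-P[1];print(d,np.hypot(*d[:2]),np.degrees(np.arctan2(-d[0],d[1])))
a=np.radians(-5.4);ex=np.array([np.cos(a),np.sin(a)]);ey=np.array([-ex[1],ex[0]])
for q in P: print("along rack x,y:",q[:2]@ex,q[:2]@ey)
for q in [(401,60),(382,330),(414,60),(394,330)]: 
    r=onz(C,q,83);print("rear",r[:2]@ex)
print("front edge red", np.array([527.4,217])@ex,"yel",np.array([532.8,280.3])@ex)
# divider tops between: rows at crop (240,195),(235,335)
for q in [(375,137),(375,206),(375,268)]: r=onz(C,q,70);print("div y",r[:2]@ey)
```

```text
yel [ 295   74   33   52 1640] [311.53597561  99.32865854] [548.61199206 278.34320397 124.5       ] box [[295.0, 74.0], [327.0, 74.0], [327.0, 125.0], [295.0, 125.0]]
red [ 297  161   31   47 1325] [312.53132075 183.90113208] [542.59961566 214.33435104 124.5       ] box [[297.0, 161.0], [327.0, 161.0], [327.0, 207.0], [297.0, 207.0]]
[ 6.0123764  64.00885294  0.        ] 64.2906052553158 -5.366070305732282
along rack x,y: 519.9828231709104 328.7368562214183
along rack x,y: 520.0208950929899 264.4462622389111
rear 593.9323407251375
rear 592.0259753195965
rear 604.7772953127704
rear 604.9480033338832
front edge red 504.63787614154677 yel 504.0568545173414
div y 295.8094015330203
div y 228.33089837153767
div y 159.67939469928228
```

Emit:
servo_tool:
  series: [0.006,0.013,-0.02,0.2,0,0,-0.03,0,0,0,-0.03,0,0,0,-0.03,0,0,0,-0.02,0,0,0,-0.012,0,0,0,0,0]

```text
clock: 3.33
eef_pos: [552.1, 211.7, 86.9]
tcp_rot: [3.139, 0.004, -0.096]
contact_force: [-0.2, -0.4, 0.1]
opening: 1.002
```

Run:
```python
from h import *
s=sense();print(s["clock"],s["eef_pos"],s["tcp_rot"],s["contact_force"])
np.savez("w4.npz",**calibration("wrist"));f=grab_frame("wrist");cv2.imwrite("pics/w4.png",f)
g=grab_frame("side");cv2.imwrite("pics/s4.png",cv2.resize(g[90:230,200:360],None,fx=2,fy=2,interpolation=cv2.INTER_CUBIC))
g2=cv2.resize(g[90:230,200:360],(457,400),interpolation=cv2.INTER_CUBIC)
cv2.imwrite("pics/c4.png",cv2.resize(np.hstack([f[:,100:440],g2]),None,fx=1,fy=1))
```

```text
3.3333 [552.13164583 211.74520461  86.89976934] [ 3.13931103  0.00398666 -0.09645436] [-0.20336168 -0.3934006   0.12325338]
```

View pics/c4.png

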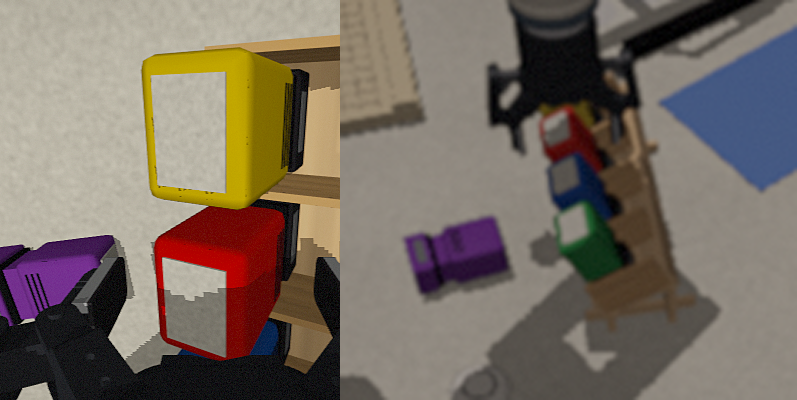

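Fingers straddle the red cap (left finger at cols ~200–230, right finger at ~420). Next I push the cap gently upright with the front finger, then close.

Emit:
servo_tool:
  series: [0,0,0,0,0,0,0,0,0.004,-0.0004,0,0,0.004,-0.0004,0,0,0.004,-0.0004,0,0]
  gripper: 0.07
  newtons: 25

```text
clock: 3.85
eef_pos: [565.8, 213.0, 89.9]
tcp_rot: [-3.141, 0.0, -0.094]
contact_force: [-0.8, 0.3, 1.3]
opening: 0.817
```

Emit:
servo_tool:
  series: [0.004,-0.0004,0.001,0,0.004,-0.0004,0.001,0,0.004,-0.0004,0.001,0,0,0,0,0]

```text
clock: 4.18
eef_pos: [578.9, 211.8, 92.6]
tcp_rot: [-3.141, -0.001, -0.095]
contact_force: [-0.0, 0.4, -0.2]
opening: 0.818
```

Run:
```python
from h import *
s=sense();print(s["clock"],s["eef_pos"],s["contact_force"],s["opening"])
np.savez("w5.npz",**calibration("wrist"));f=grab_frame("wrist");cv2.imwrite("pics/w5.png",f)
g=grab_frame("side");g2=cv2.resize(g[90:230,200:360],(457,400),interpolation=cv2.INTER_CUBIC)
cv2.imwrite("pics/c5.png",np.hstack([f[:,100:440],g2]))
```

```text
4.1833 [578.8740597  211.76496308  92.60187256] [-3.45154226e-04  4.26669156e-01 -1.57459694e-01] 0.8176775648824935
```

View pics/c5.png

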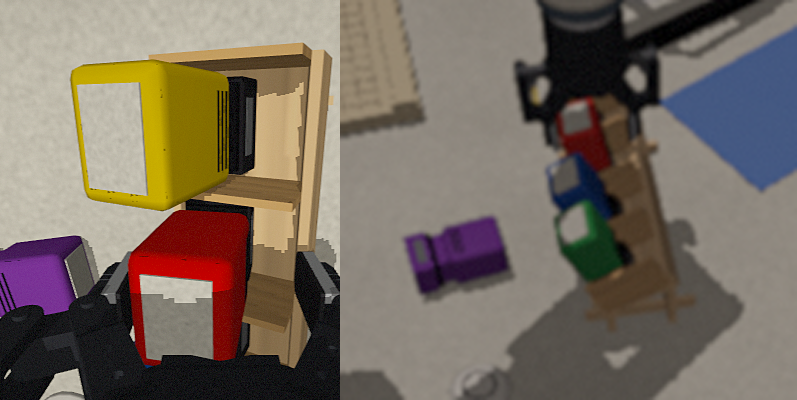

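Emit:
servo_tool:
  series: [0.003,-0.0003,0,0,0.002,-0.0002,0,0,0,0,0,0,0,0,0,0]
  gripper: 0.05

```text
clock: 4.62
eef_pos: [582.7, 211.2, 92.2]
tcp_rot: [-3.142, -0.0, -0.094]
contact_force: [-0.2, -0.1, 0.1]
opening: 0.586
```

Emit:
servo_tool:
  series: [0,0,0,0,0,0,0,0,0,0,0,0,0,0,0,0]
  gripper: 0.03

```text
clock: 4.95
eef_pos: [582.5, 211.2, 92.4]
tcp_rot: [3.142, 0.0, -0.094]
contact_force: [-1.2, -0.7, 2.2]
opening: 0.466
```

Run:
```python
from h import *
s=sense();print(s["clock"],s["eef_pos"],s["contact_force"],s["opening"]*85.4)
np.savez("w6.npz",**calibration("wrist"));f=grab_frame("wrist");cv2.imwrite("pics/w6.png",f)
g=grab_frame("side");g2=cv2.resize(g[90:230,200:360],(457,400),interpolation=cv2.INTER_CUBIC)
cv2.imwrite("pics/c6.png",np.hstack([f[:,100:440],g2]))
```

```text
4.95 [582.46660726 211.23165144  92.3947033 ] [-1.16816615 -0.66107397  2.23867799] 39.818462733459825
```

View pics/c6.png

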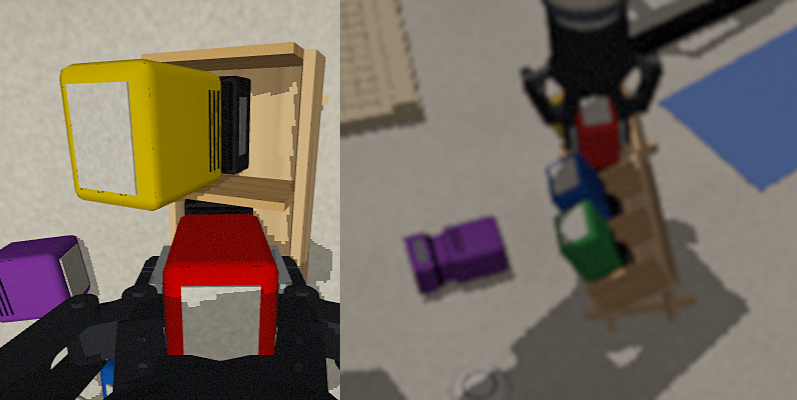

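Opening reads 39.8 mm, which matches the 40 mm cap, and the picture shows it upright. Now lift and carry.

Emit:
servo_tool:
  series: [0,0,0.004,0,0,0,0.012,0,0,0,0.025,0,0,0,0.03,0,0,0,0.03,0,0,0,0.015,0,-0.003,-0.017,0,-0.6,-0.0065,-0.034,0,-1.4]
  newtons: 45

```text
clock: 5.72
eef_pos: [574.4, 162.0, 210.2]
tcp_rot: [-3.139, -0.004, -0.127]
contact_force: [0.9, -0.8, -2.4]
opening: 0.463
```

Emit:
servo_tool:
  series: [-0.0065,-0.034,0,-1.4,-0.0065,-0.034,0,-1.4,-0.0065,-0.034,0,-1.4,-0.0065,-0.034,0,-1.4,-0.0065,-0.034,0,-1.4,-0.0065,-0.034,0,-1.4,-0.0065,-0.034,0,-1.4,-0.0065,-0.034,0,-1.4]

```text
clock: 6.38
eef_pos: [519.7, -113.8, 208.2]
tcp_rot: [3.141, 0.0, -0.326]
contact_force: [0.5, -0.6, -1.6]
opening: 0.465
```

Emit:
servo_tool:
  series: [-0.0035,-0.018,-0.02,-0.4,0,0,-0.035,0,0,0,-0.03,0,0,0,0,0,0,0,0,0]

```text
clock: 6.8
eef_pos: [515.9, -129.8, 122.4]
tcp_rot: [3.141, 0.004, -0.332]
contact_force: [-0.1, 0.4, -2.2]
opening: 0.461
```

Run:
```python
from h import *
s=sense();print(s["clock"],s["eef_pos"],s["tcp_rot"],s["contact_force"],s["opening"]*85.4)
np.savez("w7.npz",**calibration("wrist"));f=grab_frame("wrist");cv2.imwrite("pics/w7.png",f)
C=calz("w7.npz")
g=grab_frame("side");cv2.imwrite("pics/s7.png",g);g2=cv2.resize(g[170:310,220:380],(457,400),interpolation=cv2.INTER_CUBIC)
cv2.imwrite("pics/c7.png",np.hstack([f[:,150:490],g2]))
```

```text
6.8 [ 515.89353228 -129.84602774  122.37083003] [ 3.14116148  0.00401413 -0.3323165 ] [-0.07100563  0.39427917 -2.23980832] 39.411882136733816
```

View pics/c7.png

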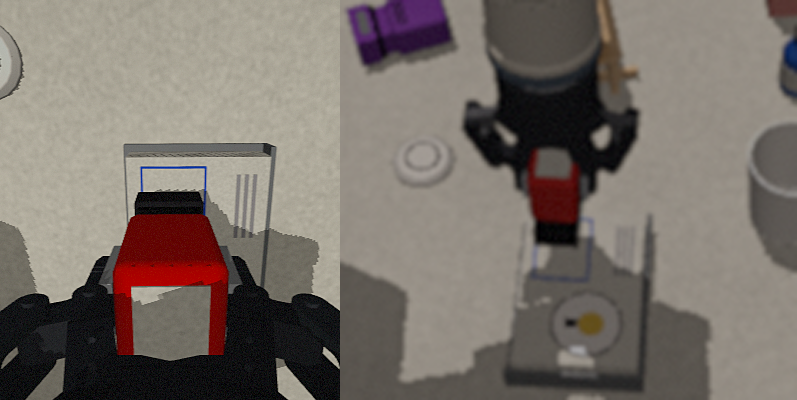

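Run:
```python
from h import *
C=calz("w7.npz");f=cv2.imread("pics/w7.png");v=f.max(2)
print("rows col320",[int(x) for x in v[182:218,320]])
for r in(193,196,200,205): 
    x=np.where(v[r,270:370]<45)[0]+270; print(r,x.min(),x.max())
bluebox(f,C,(110,70,40))
yaw=-0.332;ex=np.array([np.cos(yaw),np.sin(yaw)]);ey=np.array([-ex[1],ex[0]]);tcp=np.array([515.9,-129.8])
x=np.where(v[195,270:370]<45)[0]+270
for z in(74,77,80):
    a,b=onz(C,(x.min()-.5,192),z),onz(C,(x.max()+.5,192),z);m=(a+b)[:2]/2-tcp
    print(z,"width",np.linalg.norm(a-b),"rel tcp x,y",m@ex,m@ey)
# box corners: top line corners at far side and columns
for z in (30,32.5):
  for p in [(291,167),(356,167)]: q=onz(C,p,z);print(z,q, (q[:2]-tcp)@ex,(q[:2]-tcp)@ey)
```

```text
rows col320 [175, 176, 178, 182, 180, 177, 182, 154, 166, 97, 7, 17, 20, 20, 26, 0, 29, 21, 17, 14, 27, 27, 27, 29, 36, 1, 13, 14, 17, 14, 9, 1, 84, 98, 98, 96]
193 288 349
196 287 349
200 286 351
205 285 352
[[290, 166, 67, 49, 324]]
[[290.0, 166.0], [356.0, 166.0], [356.0, 214.0], [290.0, 214.0]]
8 [([519.5, -124.8], [41.1, 54.1], 71.0)]
14 [([520.0, -123.3], [40.1, 52.8], 71.0)]
20 [([520.5, -121.7], [39.2, 51.6], 71.0)]
26 [([521.0, -120.2], [38.2, 50.3], 71.0)]
32 [([521.5, -118.7], [37.3, 49.0], 71.0)]
74 width 38.86574284112343 rel tcp x,y -1.7900903386761824 22.525518687018437
77 width 38.25535193756581 rel tcp x,y -1.758376262932262 23.337466115769583
80 width 37.64496103400813 rel tcp x,y -1.7266621871883423 24.14941354452073
30 [504.60365268 -94.36591504  30.        ] -22.228669996994423 29.817244510416945
30 [ 550.1733434  -110.07745624   30.        ] 25.97350047710599 29.81640610748734
32.5 [504.98346617 -93.99719188  32.5       ] -21.98977681011704 30.289626875630958
32.5 [ 550.06841541 -109.54160367   32.5       ] 25.699649534333375 30.288797391100168
```

The foot's lower edge is at row 192, cols 287–350, with a width of 38 mm at z≈77, which checks. In the tool frame the foot must go +3.6 mm in x and +0.7 mm in y to centre on the box.

Emit:
servo_tool:
  series: [0.0036,-0.0005,0,0,0,0,-0.012,0,0,0,-0.015,0,0,0,-0.008,0,0,0,-0.003,0,0,0,0,0,0,0,0,0]

```text
clock: 7.48
eef_pos: [521.7, -130.3, 86.0]
tcp_rot: [-3.142, -0.001, -0.332]
contact_force: [-0.0, 0.6, -1.4]
opening: 0.465
```

Emit:
servo_tool:
  series: [0,0,-0.001,0,0,0,-0.001,0,0,0,0,0]

```text
clock: 7.73
eef_pos: [521.4, -130.3, 83.6]
tcp_rot: [-3.142, -0.0, -0.332]
contact_force: [0.4, -0.5, -2.3]
opening: 0.464
```

Emit:
servo_tool:
  series: [0,0,-0.001,0,0,0,-0.001,0,0,0,0,0]

```text
clock: 7.98
eef_pos: [521.1, -130.3, 81.1]
tcp_rot: [3.142, 0.0, -0.332]
contact_force: [0.4, 0.9, -1.9]
opening: 0.46
```

Run:
```python
from h import *
s=sense();print(s["clock"],s["eef_pos"],s["tcp_rot"],s["contact_force"])
np.savez("w8.npz",**calibration("wrist"));f=grab_frame("wrist");cv2.imwrite("pics/w8.png",f)
C=calz("w8.npz");v=f.max(2)
for c in(305,320,335): r=np.where(v[:230,c]<45)[0]; print(c,r[:3])
for r in(196,200,205): 
    x=np.where(v[r,270:370]<45)[0]+270; print(r,x.min(),x.max()) if len(x) else 0
bluebox(f,C,(110,70,40))
```

```text
7.9833 [ 521.07633207 -130.27616244   81.14925614] [ 3.14158501e+00  2.02311949e-04 -3.31828629e-01] [ 0.36755967  0.9230064  -1.86323612]
305 [192 193 194]
320 [192 193 194]
335 [192 193 194]
196 287 349
200 286 351
205 285 352
[[275, 181, 80, 45, 382]]
[[274.5, 182.5], [276.0, 181.0], [277.5, 182.5], [276.0, 184.0]]
[[275.0, 181.0], [354.0, 181.0], [354.0, 225.0], [275.0, 225.0]]
8 [([499.4, -98.8], [1.6, 1.5], 25.5), ([519.7, -121.6], [32.4, 55.1], 71.3)]
14 [([500.6, -97.7], [1.5, 1.4], 25.5), ([520.4, -119.9], [31.5, 53.6], 71.3)]
20 [([501.9, -96.6], [1.5, 1.4], 25.5), ([521.1, -118.2], [30.6, 52.0], 71.3)]
26 [([503.2, -95.5], [1.4, 1.3], 25.5), ([521.8, -116.5], [29.7, 50.5], 71.3)]
32 [([504.4, -94.5], [1.4, 1.3], 25.5), ([522.5, -114.8], [28.8, 49.0], 71.3)]
```

Run:
```python
from h import *
C=calz("w8.npz");yaw=-.332;ex=np.array([np.cos(yaw),np.sin(yaw)]);ey=np.array([-ex[1],ex[0]]);t=np.array([521.1,-130.3])
L=lambda p,z:np.round([(onz(C,p,z)[:2]-t)@ex,(onz(C,p,z)[:2]-t)@ey],2)
for z in(30,32,34,36,38): print(z,"foot",L((286.5,191.5),z),L((349.8,191.5),z),"box outer",L((274.5,180.5),z),L((354.5,180.5),z))
```

```text
30 foot [-21.37  22.2 ] [18.22 22.2 ] box outer [-28.59  29.25] [20.94 29.24]
32 foot [-21.16  22.74] [18.03 22.73] box outer [-28.3   29.72] [20.72 29.71]
34 foot [-20.94  23.28] [17.84 23.27] box outer [-28.01  30.18] [20.5  30.17]
36 foot [-20.72  23.82] [17.65 23.81] box outer [-27.71  30.65] [20.28 30.64]
38 foot [-20.51  24.35] [17.45 24.34] box outer [-27.42  31.11] [20.06 31.1 ]
```

Emit:
servo_tool:
  series: [-0.0023,0.0003,0,0,0,0,-0.001,0,0,0,-0.001,0,0,0,0,0,0,0,0,0]

```text
clock: 8.45
eef_pos: [518.7, -129.9, 79.5]
tcp_rot: [3.142, 0.0, -0.332]
contact_force: [-2.6, 0.7, 3.2]
opening: 0.465
```

Emit:
servo_tool:
  series: [0,0,-0.001,0,0,0,0,0]

```text
clock: 8.62
eef_pos: [518.7, -129.9, 78.3]
tcp_rot: [3.142, 0.0, -0.332]
contact_force: [-3.8, -0.2, 4.5]
opening: 0.464
```

```bash
cat > chk.py <<'E'
from h import *
import sys
s=sense();print(s["clock"],s["eef_pos"],s["tcp_rot"],s["contact_force"])
n=sys.argv[1];np.savez(n+".npz",**calibration("wrist"));f=grab_frame("wrist");cv2.imwrite(f"pics/{n}.png",f)
C=calz(n+".npz");v=f.max(2).astype(float);r0=np.argmax(v[150:230,320]<45)+150
x=np.where(v[r0+3,270:370]<45)[0]+270
h=cv2.cvtColor(f,cv2.COLOR_BGR2HSV);b=cv2.inRange(h,(110,70,40),(130,255,255))
k,l,st,ce=cv2.connectedComponentsWithStats(b);i=1+np.argmax(st[1:,4]);bx=st[i]
yaw=s["tcp_rot"][2];ex=np.array([np.cos(yaw),np.sin(yaw)]);ey=np.array([-ex[1],ex[0]]);t=s["eef_pos"][:2]
L=lambda p,z:np.array([(onz(C,p,z)[:2]-t)@ex,(onz(C,p,z)[:2]-t)@ey])
zf=s["eef_pos"][2]-43.5;zb=32.5
F=[L((x.min()-.5,r0-.5),zf),L((x.max()+.5,r0-.5),zf)];B=[L((bx[0]-.5,bx[1]-.5),zb),L((bx[0]+bx[2]-.5,bx[1]-.5),zb)]
print("r0",r0,x.min(),x.max(),bx,"widths",F[1][0]-F[0][0],B[1][0]-B[0][0])
d=(B[0]+B[1])/2-[0,31.2]-((F[0]+F[1])/2-[0,25]);print("need tool xy",d,"world",d[0]*ex+d[1]*ey)
E
python3 chk.py w9
```

```text
8.6167 [ 518.69683958 -129.94235288   78.3330227 ] [ 3.14153390e+00  3.16665062e-04 -3.31730954e-01] [-3.80060369 -0.20608984  4.49933721]
r0 193 287 350 [278 181  81  37 368] widths 38.48623645661033 48.77277658187445
need tool xy [-0.2998727   0.65076564] world [-0.07158223  0.71294848]
```

Touchdown with z force at about 4.5 N. The foot is within 0.7 mm of the box centre. I'll let go so the foot settles flat, then re-grip and press.

Emit:
servo_tool:
  series: [0,0,0,0,0,0,0,0,0,0,0,0]
  gripper: 0.048

```text
clock: 8.92
eef_pos: [519.2, -130.1, 78.2]
tcp_rot: [-3.142, -0.001, -0.332]
contact_force: [-0.5, 0.1, -0.1]
opening: 0.561
```

```bash
python3 chk.py w10
python3 - <<'E'
from h import *
f=cv2.imread("pics/w10.png");cv2.imwrite("pics/w10c.png",cv2.resize(f[130:380,200:450],None,fx=2,fy=2,interpolation=cv2.INTER_CUBIC))
E
```

```text
8.9167 [ 519.24731249 -130.06105167   78.23294423] [-3.14154321e+00 -6.98874276e-04 -3.31736923e-01] [-0.4509604   0.1419257  -0.05073551]
r0 193 286 349 [277 181  81  37 354] widths 38.49030512794938 48.75200580277016
need tool xy [-0.2962157   0.67497469] world [-0.06023582  0.73464701]
```

View pics/w10c.png

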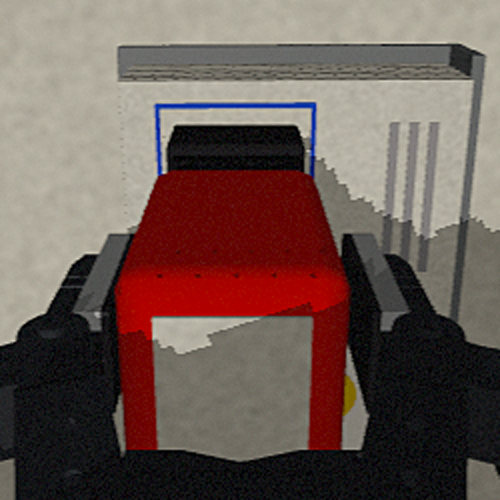

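Foot sits in the box: crop shows gaps of 12 px on the left and 13 px on the right, with 22 px at the top (about 0.7 mm off centre). Re-grip and press.

Emit:
servo_tool:
  series: [0,0,0,0,0,0,0,0,0,0,0,0]
  gripper: 0.03

```text
clock: 9.22
eef_pos: [519.0, -130.0, 78.3]
tcp_rot: [-3.142, -0.0, -0.332]
contact_force: [1.0, -0.2, -0.1]
opening: 0.46
```

Emit:
servo_tool:
  series: [0,0,-0.002,0,0,0,-0.002,0,0,0,-0.002,0,0,0,-0.002,0,0,0,-0.002,0,0,0,-0.0015,0,0,0,0,0]

```text
clock: 9.8
eef_pos: [519.0, -130.0, 67.1]
tcp_rot: [-3.142, -0.0, -0.332]
contact_force: [-2.9, 1.1, 10.3]
opening: 0.461
```

Emit:
servo_tool:
  series: [0,0,-0.001,0,0,0,-0.001,0,0,0,0,0]

```text
clock: 10.05
eef_pos: [519.0, -130.0, 65.3]
tcp_rot: [-3.142, -0.0, -0.332]
contact_force: [-3.5, 1.2, 11.1]
opening: 0.468
```

Emit:
servo_tool:
  series: [0,0,-0.001,0,0,0,0,0]

```text
clock: 10.22
eef_pos: [519.0, -130.0, 64.3]
tcp_rot: [-3.142, -0.0, -0.332]
contact_force: [-3.6, 0.7, 11.5]
opening: 0.46
```

Emit:
servo_tool:
  series: [0,0,-0.0005,0,0,0,0,0]

```text
clock: 10.38
eef_pos: [519.0, -130.0, 64.2]
tcp_rot: [-3.142, -0.0, -0.332]
contact_force: [-4.4, 1.6, 15.0]
opening: 0.464
```

Emit:
servo_tool:
  series: [0,0,-0.0006,0,0,0,0,0,0,0,0,0]

```text
clock: 10.63
eef_pos: [519.0, -130.0, 64.1]
tcp_rot: [-3.142, -0.0, -0.332]
contact_force: [-6.6, 1.9, 22.4]
opening: 0.465
```

The cap is home: TCP 64.1 (14 mm down), 22 N and stiff. I'll hold briefly, then lift straight up and check the print.

Emit:
servo_tool:
  series: [0,0,0,0,0,0,0,0,0,0,0,0,0,0,0,0]

```text
clock: 10.97
eef_pos: [519.0, -130.0, 64.1]
tcp_rot: [-3.142, -0.0, -0.332]
contact_force: [-7.8, 2.1, 22.7]
opening: 0.465
```

Emit:
servo_tool:
  series: [0,0,0.003,0,0,0,0.004,0,0,0,0.004,0,0,0,0.004,0,0,0,0.006,0,0,0,0.02,0,0,0,0.035,0,0,0,0.035,0]

```text
clock: 11.63
eef_pos: [517.5, -129.6, 173.5]
tcp_rot: [3.141, 0.004, -0.332]
contact_force: [0.7, -0.3, -1.5]
opening: 0.464
```

Emit:
servo_tool:
  series: [0.0035,0.018,0.034,0,0.0065,0.036,0,1.4,0.0065,0.036,0,1.4,0,0,0,0,0,0,0,0]

```text
clock: 12.05
eef_pos: [535.3, -38.4, 207.6]
tcp_rot: [3.142, 0.0, -0.28]
contact_force: [0.7, -0.6, -1.5]
opening: 0.461
```

Run:
```python
from h import *
s=sense();print(s["clock"],s["eef_pos"],s["tcp_rot"],s["contact_force"],s["opening"]*85.4)
f=grab_frame("wrist");g=grab_frame("side");t=grab_frame("top")
a=cv2.resize(g[210:320,250:360],(400,400),interpolation=cv2.INTER_CUBIC)
cv2.imwrite("pics/c11.png",np.hstack([f[:,180:580],a]))
cv2.imwrite("pics/t11.png",t)
```

```text
12.05 [535.27044793 -38.41986283 207.55145349] [ 3.14154016e+00  3.37790503e-04 -2.79920658e-01] [ 0.74019817 -0.61065009 -1.52247708] 39.39427168431096
```

View pics/c11.png

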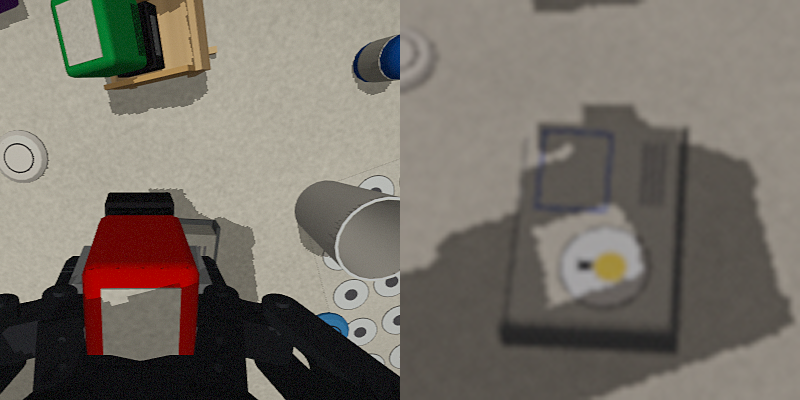

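No ink is drawn on the card, the box and card look unchanged, and the stamp is still held square. Carry it back and check the rack hasn't moved.

Emit:
servo_tool:
  series: [0.0056,0.0312,0,1.33,0.0056,0.0312,0,1.33,0.0056,0.0312,0,1.33,0.0056,0.0312,0,1.33,0.0056,0.0312,0,1.33,0.0056,0.0312,0,1.33,0.0056,0.0312,0,1.33,0.006,0.0312,0,1.33]

```text
clock: 12.87
eef_pos: [580.8, 209.7, 207.2]
tcp_rot: [3.141, 0.001, -0.098]
contact_force: [0.8, -1.1, -2.5]
opening: 0.464
```

Emit:
servo_tool:
  series: [0,0,0,0,0,0,0,0,0,0,0,0]

```text
clock: 13.12
eef_pos: [580.4, 208.3, 207.1]
tcp_rot: [3.14, 0.001, -0.098]
contact_force: [1.2, -0.7, -1.9]
opening: 0.465
```

```bash
cat > yl.py <<'E'
from h import *
import sys
s=sense();print(s["clock"],s["eef_pos"],s["tcp_rot"],s["contact_force"])
n=sys.argv[1];np.savez(n+".npz",**calibration("wrist"));f=grab_frame("wrist");cv2.imwrite(f"pics/{n}.png",f);C=calz(n+".npz")
h=cv2.cvtColor(f,cv2.COLOR_BGR2HSV)
y=cv2.inRange(h,(20,130,60),(34,255,255));k,l,st,ce=cv2.connectedComponentsWithStats(y);i=1+np.argmax(st[1:,4])
cn=max(cv2.findContours((l==i).astype(np.uint8),cv2.RETR_CCOMP,cv2.CHAIN_APPROX_NONE)[0][:],key=lambda c:0)
cs,hi=cv2.findContours((l==i).astype(np.uint8),cv2.RETR_CCOMP,cv2.CHAIN_APPROX_NONE)
holes=[c for c,q in zip(cs,hi[0]) if q[3]>=0];c=max(holes,key=cv2.contourArea);M=cv2.moments(c)
p=(M["m10"]/M["m00"],M["m01"]/M["m00"]);print("yellow label",p,onz(C,p,124.5),"was 548.6 278.3")
E
python3 yl.py w12
```

```text
13.1167 [580.39625742 208.26409714 207.06117929] [ 3.14048462e+00  1.10005204e-03 -9.81297271e-02] [ 1.23864839 -0.74797076 -1.85762349]
yellow label (263.464593676509, 116.20468600296141) [548.39375729 278.40959158 124.5       ] was 548.6 278.3
```

Emit:
servo_tool:
  series: [0,0.002,-0.02,0.2,0,0,-0.03,0,0,0,-0.025,0,0,0,-0.015,0,0,0,-0.006,0,0,0,0,0,0,0,0,0]

```text
clock: 13.75
eef_pos: [581.0, 210.9, 112.3]
tcp_rot: [-3.141, -0.0, -0.095]
contact_force: [0.4, -1.0, -1.2]
opening: 0.463
```

Emit:
servo_tool:
  series: [0,0,-0.007,0,0,0,-0.005,0,0,0,-0.003,0,0,0,0,0,0,0,0,0]

```text
clock: 14.17
eef_pos: [580.5, 211.7, 96.7]
tcp_rot: [3.142, 0.0, -0.094]
contact_force: [0.8, -0.2, -1.7]
opening: 0.463
```

Emit:
servo_tool:
  series: [0,0,-0.0015,0,0,0,-0.001,0,0,0,0,0]

```text
clock: 14.42
eef_pos: [580.5, 211.6, 94.1]
tcp_rot: [3.142, 0.0, -0.094]
contact_force: [0.4, 0.0, -1.5]
opening: 0.461
```

Emit:
servo_tool:
  series: [0,0,-0.001,0,0,0,-0.001,0,0,0,0,0]

```text
clock: 14.67
eef_pos: [580.5, 211.6, 92.0]
tcp_rot: [3.141, 0.0, -0.094]
contact_force: [-0.9, -0.6, -1.1]
opening: 0.463
```

Emit:
servo_tool:
  series: [0,0,-0.001,0,0,0,0,0,0,0,0,0]

```text
clock: 14.92
eef_pos: [580.5, 211.6, 91.1]
tcp_rot: [3.141, 0.0, -0.094]
contact_force: [-0.4, -0.6, -2.0]
opening: 0.466
```

Emit:
servo_tool:
  series: [0,0,-0.001,0,0,0,0,0,0,0,0,0]

```text
clock: 15.17
eef_pos: [580.7, 211.7, 90.5]
tcp_rot: [-3.141, -0.0, -0.094]
contact_force: [-0.5, -0.4, 1.9]
opening: 0.459
```

Emit:
servo_tool:
  series: [0,0,0,0,0,0,0,0,0,0,0,0]
  gripper: 0.05

```text
clock: 15.42
eef_pos: [580.5, 211.6, 90.2]
tcp_rot: [-3.142, 0.0, -0.094]
contact_force: [-0.6, 0.3, -0.2]
opening: 0.586
```

Emit:
servo_tool:
  series: [0,0,0,0,0,0,0,0,0,0,0,0]
  gripper: 0.06

```text
clock: 15.67
eef_pos: [580.6, 211.6, 90.1]
tcp_rot: [3.142, 0.0, -0.094]
contact_force: [-0.8, 0.2, -0.1]
opening: 0.705
```

Emit:
servo_tool:
  series: [0,0,0,0,0,0,0,0,-0.003,0.0003,0,0,-0.003,0.0003,0,0,-0.003,0.0003,0,0,-0.003,0.0003,0,0]
  gripper: 0.07

```text
clock: 16.17
eef_pos: [568.1, 212.8, 90.1]
tcp_rot: [3.141, 0.0, -0.094]
contact_force: [-0.3, 0.8, -0.6]
opening: 0.824
```

Emit:
servo_tool:
  series: [-0.003,0.0003,0,0,-0.003,0.0003,0,0,-0.003,0.0003,0,0,-0.003,0.0003,0,0,-0.003,0.0003,0,0,0,0,0,0]

```text
clock: 16.67
eef_pos: [553.0, 214.4, 90.2]
tcp_rot: [3.142, 0.0, -0.094]
contact_force: [-0.0, 1.6, 0.1]
opening: 0.821
```

```bash
python3 yl.py w13
python3 - <<'E'
from h import *
C=calz("w13.npz");f=cv2.imread("pics/w13.png");h=cv2.cvtColor(f,cv2.COLOR_BGR2HSV);f4=cv2.imread("pics/w4.png");
def m(F):
    H=cv2.cvtColor(F,cv2.COLOR_BGR2HSV);r=cv2.inRange(H,(0,150,50),(8,255,255));k,l,st,ce=cv2.connectedComponentsWithStats(r);return st[1+np.argmax(st[1:,4])]
s=m(f);print(s, onz(C,(s[0],s[1]+s[3]/2),116)); s4=m(f4);print("before",s4,onz(calz("w4.npz"),(s4[0],s4[1]+s4[3]/2),116))
E
```

```text
16.6667 [553.01702519 214.35906103  90.2048629 ] [ 3.14152121e+00  2.16818663e-04 -9.35377229e-02] [-0.04005527  1.64642092  0.13701006]
yellow label (290.22881445366085, 137.48348424407436) [548.86697173 278.83560316 124.5       ] was 548.6 278.3
[ 253  209  126  152 9528] [525.4546521  219.88782555 116.        ]
before [  254   206   131   155 10011] [526.16747085 219.94497953 116.        ]
```

Front-top edge is back at (525.5, 219.9), against (526.2, 219.9) before. Back out straight up and check from the earlier viewpoint.

Emit:
servo_tool:
  series: [0,0,0.01,0,0,0,0.025,0,0,0,0.035,0,0,0,0.035,0,0,0,0.035,0,-0.006,-0.013,0,0,0,0,0,0,0,0,0,0]
  gripper: 0.085

```text
clock: 17.38
eef_pos: [547.4, 200.9, 230.5]
tcp_rot: [-3.141, -0.0, -0.095]
contact_force: [-0.2, -0.2, -0.7]
opening: 0.992
```

```bash
python3 yl.py w14
python3 - <<'E'
from h import *
for n in("w3","w14"):
    C=calz(n+".npz");f=cv2.imread(f"pics/{n}.png");h=cv2.cvtColor(f,cv2.COLOR_BGR2HSV)
    r=cv2.inRange(h,(0,150,50),(8,255,255));r[:,380:]=0
    k,l,st,ce=cv2.connectedComponentsWithStats(r);i=1+np.argmax(st[1:,4])
    cs,hi=cv2.findContours((l==i).astype(np.uint8),cv2.RETR_CCOMP,cv2.CHAIN_APPROX_NONE)
    c=max([c for c,q in zip(cs,hi[0]) if q[3]>=0],key=cv2.contourArea);M=cv2.moments(c);p=(M["m10"]/M["m00"],M["m01"]/M["m00"])
    print(n,st[i],"label",np.round(p,1),onz(C,p,124.5).round(1),"area",M["m00"])
a=cv2.imread("pics/w3.png")[40:340,240:440];b=cv2.imread("pics/w14.png")[40:340,240:440]
cv2.imwrite("pics/fin.png",cv2.resize(np.hstack([a,b]),None,fx=1.9,fy=1.9))
E
```

```text
17.3833 [547.36021644 200.92353707 230.48636983] [-3.14136858e+00 -3.14706945e-04 -9.45555849e-02] [-0.17311862 -0.17755268 -0.69861602]
yellow label (311.91297348484846, 100.37395833333333) [548.54023832 278.476164   124.5       ] was 548.6 278.3
w3 [ 293  145   66   70 2363] label [312.4 183.9] [542.5 214.4 124.5] area 1426.0
w14 [ 292  146   66   69 2350] label [311.3 184.5] [541.5 214.9 124.5] area 1433.5
```

View pics/fin.png

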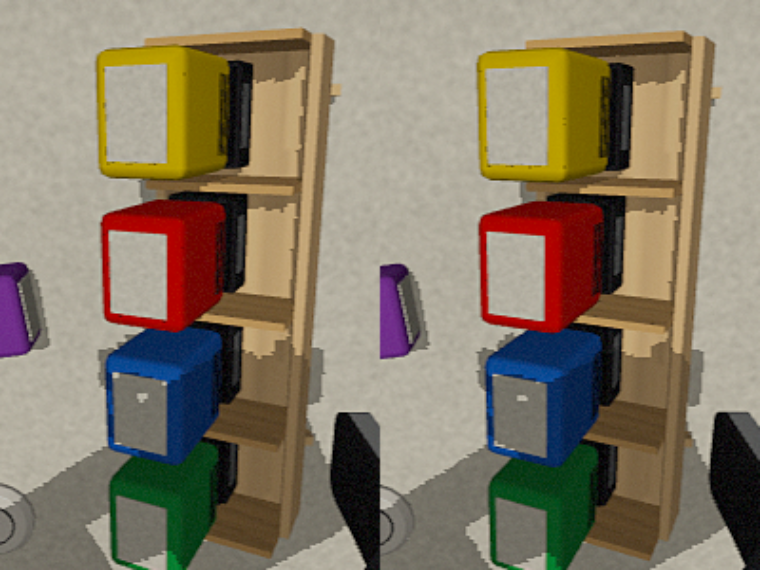

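Before (left) and after (right) match: the red stamp stands in its compartment as at the start, within about 1 mm. Handing in.

```bash
python3 -c "
from rig import *
print(sign_off(), sense()['clock'])"
```

```text
the job is handed in; nothing more can be done
the job is handed in; nothing more can be done
```

The red stamp printed once in the blue box and is back in its own compartment. I handed the job in at about 17.4 s of the 51 s allowed.

- **Picking up:** I tilted the stamp upright with the front finger and gripped it; the opening read 39.8 mm for the 40 mm cap.
- **Placing:** I set it down in the box, let go so it settled flat, then re-gripped. It stood about 0.3 mm (x) and 0.7 mm (y) from the box centre.
- **Pressing:** I pushed the cap slowly until it had gone down about 14 mm and met a hard stop. I held it there for about 0.5 s at roughly 22 N. A small side force of 4–8 N showed during the press.
- **Returning:** I lowered it until it touched the sloping floor, then let it lean back against the withdrawing finger.

**Last checks:** the red label is within about 1.1 mm of where it started and leans as before. The yellow stamp's label is within 0.2 mm, and the blue and green stamps look unchanged in the before-and-after pictures. I saw nothing disturb the cup, bottle or badges, but did not measure them. The gripper is open and clear of everything.

**Not confirmed:** the camera shows no ink on the card, so the print itself is known only from the cap's travel and force. The foot also measured 1–2 mm off the tool axis in the wrist view, so I centred it on the box using the image instead.

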